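# Change the grater box from slicing to coarse grating

## Task

Change the grater box over to coarse grating: pull the slicing plate out by its upright end tab and lay it flat on the chopping board, then push the coarse plate, the one with the big round teeth, in under the sprung bar clip until it is fully home against the end stop. Leave the fine plate, the salt shaker and the lemon where they are.

Things in the scene. Friction and masses are not known exactly. Their poses are not given: they have to be found in the camera images.
- grater_box: White catch tray, 172 x 90 x 72 mm, with a grey frame on top; fixed. Origin on the worktop under the middle of a plate that is home; x points from the open mouth (robot side, x = -58 mm), where plates go in and out, to the bar clip at the far end. Plates lie on a level bed 62 mm above the worktop, between side rails 10 mm high, 76 mm apart, that flare over the last 25 mm at the mouth.
- plate_home (a point): Point on the bed, 62 mm above the worktop: a plate is home when its origin is here and its axes are parallel to these (x into the clip, z up). The end stop is a rib 69.5 mm ahead of it, so that a plate pushed against the stop is 1 mm past this point.
- bar_clip (a joint): Steel sprung bar clip, 56 mm wide, on a pin 81 mm ahead of plate_home; value in rad grows as it rises: 0 shut on the empty bed, 0.04 resting on a plate, 0.12 on a plate's crest. A plate pushed flat along the bed lifts the clip with its own leading edge (push of 8 to 18 N); the nose then drops behind the crest and holds the plate. Pulling a plate out takes about 10 N.
- clip_nose (a point): Lowest point of the clip's round nose (radius 4 mm), mid-width, 43.5 mm ahead of plate_home; it moves with the clip and presses down with 4 to 6 N. In front of it a lip flares up at 30 degrees and ends 24 mm ahead of plate_home, 12 mm above the bed; shut, the nose is 2.5 mm above the bed; the clip's thumb tab stands highest, 85 mm over the worktop.
- chopping_board: Wooden board, 186 x 310 x 22 mm, fixed. Origin under its centre, x along its short side, away from the robot, y along its long side to the left. The two spare plates lie on its right two thirds, tabs towards the robot; the left third (middle at about y = +98 mm) is empty.
- slicing_plate: Steel plate with one long slanted slot and a blade; at the start home in the grater box under the clip. All three plates are loose, 134 x 72 mm (x, y), 4 mm thick, 50 to 120 g; origin under the centre, z up, x towards the leading edge.
- slicing_tab (a point): Middle of the slicing plate's upright tab, 60.5 mm behind the plate's origin and 17 mm above its underside. Each plate has such a black tab at its -x end: 10 mm thick along x, 40 mm wide along y, its top 30 mm above the underside. Pinch it from above, the fingers closing along the plate's x.
- coarse_plate: Plate of the same outline with five rows of big round teeth (9 mm), the one to fit; at the start on the chopping board, in either of the two places. Axes as for the slicing plate.
- coarse_tab (a point): Middle of the coarse plate's upright tab, placed and sized as on the slicing plate.
- coarse_edge (a point): Tip of the coarse plate's leading edge, 68.4 mm ahead of its origin, at its underside. The edge is a ramp that rises from 1.2 mm at the tip to a crest 7 mm above the underside, 51 to 54 mm ahead of the origin, and falls to the 4 mm plate at 46 mm. The same on all plates.
- fine_plate: Plate of the same outline with close rows of tiny teeth (3 mm); on the chopping board, to be left there.
- salt_shaker: Salt shaker, 44 mm across, 90 mm high, standing on the worktop to the left of the grater box; origin under its centre. To be left.
- lemon: Lemon, 78 x 55 x 56 mm, on the worktop between the board and the grater box, towards the window; origin under its centre. To be left.

How it is judged:
On the way, in this order (a step that is already met when the one before it is completed fails the run):
1. the slicing plate has been drawn out of the grater box (distance between slicing_plate and plate_home above 0.05 m), for 0.2 s.
2. the slicing plate lies flat on the chopping board, let go (x of slicing_plate in the frame of chopping_board between -0.08 and 0.08 m and y of slicing_plate in the frame of chopping_board between -0.145 and 0.145 m and z of slicing_plate in the frame of chopping_board between 0.018 and 0.027 m and angle between slicing_plate's own z axis and vertical below 0.08 rad and contact force between slicing_plate and the fingers below 0.1 N), for 0.2 s.
3. the coarse plate is home under the bar clip (x of coarse_plate in the frame of plate_home between -0.003 and 0.003 m and y of coarse_plate in the frame of plate_home between -0.004 and 0.004 m and z of coarse_plate in the frame of plate_home between -0.002 and 0.002 m and angle between the x axis of coarse_plate and the x axis of plate_home, either way round below 0.05 rad and angle between coarse_plate's own z axis and vertical below 0.04 rad and value of joint bar_clip between 0.02 and 0.07 rad), for 0.2 s.
At the end, for the whole second after the job is handed in: The coarse plate lies flat on the bed of the grater box, its origin within 3 mm of home along the box and square to 0.05 rad, the bar clip's nose resting on it behind its crest; the slicing plate lies flat on the chopping board, its middle on the board; both at rest (all of step 3 and x of slicing_plate in the frame of chopping_board between -0.08 and 0.08 m and y of slicing_plate in the frame of chopping_board between -0.145 and 0.145 m and z of slicing_plate in the frame of chopping_board between 0.018 and 0.027 m and angle between slicing_plate's own z axis and vertical below 0.08 rad and linear speed of each of coarse_plate, slicing_plate below 0.01 m/s); the robot touches nothing.
It fails at once if the fine plate is moved more than 30 mm (distance of fine_plate from where it was at the start of the episode above 0.03 m).
It fails at once if the salt shaker is moved more than 40 mm or knocked over (distance of salt_shaker from where it was at the start of the episode above 0.04 m or angle between salt_shaker's own z axis and vertical above 0.5 rad).
It fails at once if the lemon is moved more than 50 mm (distance of lemon from where it was at the start of the episode above 0.05 m).
It also fails if it takes over 54 s, if anything falls off the work surface, if the arm or the gripper's body presses on something with over 40 N, if the wrist force passes 120 N, or if a joint passes its speed limit or range.

## Robot

A 6-joint arm with a two-finger parallel gripper is mounted at the origin on the work surface; the furniture and walls round the work are solid. World frame = base frame: x ahead of the robot, y to its left, z up, the work surface at z = 0. Lengths are in m, angles in rad, forces in N, time in s.
With the tool pointing down it reaches from about 0.25 to 0.725 m from the base axis. Payload 4 kg.
Tool frame: the origin (TCP) lies on the centre line of the jaws, within the pads' length; the fingertips stand 19 mm ahead of it and the grasp point (between the pads) is the TCP (manip.tip_reach is the distance from the TCP to the fingertips, in m); z points along the fingers, y is the line along which they close (so a half turn about z gives the same grasp; the last joint's range is limited). The gripper opens to 85 mm and grips with 20 to 120 N. Pads are 22 mm wide; open, the fingers measure 114 mm over their backs; the gripper's body (76 mm by 85 mm) begins 54 mm behind the grasp point. The pads swing forward as they close: fully open they stand 13 mm farther back than shut.
Start: joints at [1.311, 0.241, 0.005, 1.335, 0, 1.571], TCP at [0.128, 0.483, 0.25] pointing down, gripper open.
Joint ranges: [-2.72, 2.72], [-1.05, 1.87], [-1.09, 1.28], [-1.99, 2.15], [-1.42, 1.44], [-3.14, 3.14]. Speed limits (rad/s): [2.79, 2.79, 3.14, 3.14, 3.14, 3.14].

## Interface

Orientations are given as [roll, pitch, yaw] about the fixed x, y, z axes, in that order (R = Rz(yaw) Ry(pitch) Rx(roll)).
In Python, from cell import manip, capture, ticket gives the robot as it stands. The module is installed in compiled form; this text tells all that it offers.
- The arm moves only by the shell command python3 -m handwheel 'ROWS' [FORCE]. ROWS is JSON, one flat list of numbers, 5 for each row, row after row: the finger opening in m, from 0 to 0.0854, then the shift along the tool's x, y, z in m, then the turn about the tool's z in degrees. In form: [grip, dx, dy, dz, yaw, grip, dx, dy, dz, yaw, ...]. A call has exactly 5 rows; each row is the pose to reach, as a shift and turn from the pose commanded when the call began, along the tool's axes at that moment; what a row does not reach only later rows make up. A row lasts 1/8 s, in which the tool goes at most 62.5 mm and 10.7 degrees, less where a joint would pass 70% of its speed; a pose out of reach is approached as far as the arm can. A call with a gripper value outside its range is refused whole. The fingers move at their own pace and stop on an object; FORCE is the grip in N (left out, the last holds). Time passes only in rows, so rows that repeat a pose let the fingers close, or fill a call up. It gives the time, the measured TCP pose, the force, the opening and the grip force at its end, in the units of the state.
- manip.read_state(): the state, without advancing time (a new reading comes with each control period).
- capture(name): name is "scene" or "top"; returns a dict with "pixels" (420x560x3 uint8, red, green, blue), "depth" (420x560 float32, m along the optical axis (not along the pixel's ray), 0 where there is no reading), "vfov" (degrees; the focal length in pixels is half the picture's height over the tangent of half this angle, whatever the lens; pixels are square), "cx", "cy" (the principal point, pixels), "cam_to_world" (4x4, takes a point from camera to world coordinates). Camera axes: x right, y up, looking along -z (the intrinsics and any distortion apply to the point x, -y, -z); pixel columns grow to the right and rows downward; lengths in m; the calibration is good to about 2 mm. A picture is of the moment at which its call begins.
- ticket.close_job(): hands the job in; it is judged then, once.
The state is a dict: "clock": time; "joint_positions": joint angles; "joint_velocities": joint speeds; "tau": joint torques, N m; "ee_pos": TCP position; "orientation": TCP orientation; "ft_force": force on the tool from outside, world axes, zero at the start; "torque": the same for the moment, N m; "finger_gap": finger opening in m; "gripper_force": force on a finger pad.
Only numpy, scipy, OpenCV 4.12 (cv2) and the standard library are available. Lean on these libraries where they do the work, as an engineer would, in place of code of your own. Each camera call takes 0.05 s, during which the arm holds its last target. There are 200 camera calls.

## Working session

There is one attempt and no reset: what is moved stays moved. The work goes in short steps, Python scripts to look and compute and a shell command to move; the robot and the scene stay as the last step left them, time stands still between calls to the robot, and variables do not carry over. Pictures are saved under pics/ and viewed, at most 10 in all, crops included, and the job is handed in when it is done.

```bash
mkdir -p pics
cat > h.py <<'E'
import numpy as np, cv2
from cell import manip, capture, ticket
def cap(name):
    c=capture(name); c['f']=210/np.tan(np.radians(c['vfov'])/2); return c
def pts(c):
    v,u=np.mgrid[0:420,0:560]; d=c['depth']
    P=np.stack([(u-c['cx'])/c['f']*d,-(v-c['cy'])/c['f']*d,-d,np.ones_like(d)],-1)
    return (P@np.array(c['cam_to_world']).T)[...,:3]
def ray(c,u,v,z):
    M=np.array(c['cam_to_world']); r=M[:3,:3]@np.array([(u-c['cx'])/c['f'],-(v-c['cy'])/c['f'],-1])
    o=M[:3,3]; return o+r*(z-o[2])/r[2]
def save(c,n,box=None,s=1):
    im=cv2.cvtColor(c['pixels'],cv2.COLOR_RGB2BGR)
    if box: im=im[box[1]:box[3],box[0]:box[2]]
    cv2.imwrite('pics/'+n,cv2.resize(im,None,fx=s,fy=s,interpolation=cv2.INTER_CUBIC))
E
python3 - <<'E'
from h import *
for n in('scene','top'):
    c=cap(n); save(c,n+'0.png'); print(n,{k:v for k,v in c.items() if k not in('pixels','depth')}, [k for k in c])
    P=pts(c);print(P[::60,::80,:].reshape(-1,3).round(3)[:60:3].tolist())
print(manip.read_state())
E
```

```text
scene {'vfov': 53.137330866580804, 'cx': 279.7349006984141, 'cy': 213.0854520924208, 'cam_to_world': array([[ 0.88917073,  0.30563382, -0.34053397,  0.05622436],
       [-0.45719838,  0.62363685, -0.63407155, -0.79442383],
       [ 0.01857582,  0.71948944,  0.69425491,  0.90126159],
       [ 0.        ,  0.        ,  0.        ,  1.        ]]), 'f': np.float64(419.9337736506542)} ['pixels', 'depth', 'vfov', 'cx', 'cy', 'cam_to_world', 'f']
[[-0.299, 3.815, -0.353], [1.222, 2.022, -0.037], [0.581, -0.376, 0.718], [0.467, 1.26, -0.005], [0.056, -0.794, 0.901], [0.028, 1.121, -0.151], [0.727, 0.196, 0.176], [-0.128, 0.004, 0.376], [0.454, 0.237, -0.006], [0.55, -0.503, 0.508], [0.138, 0.081, 0.0], [0.583, -0.37, 0.228], [-0.096, -0.04, 0.011], [0.438, -0.309, 0.015], [-0.625, 0.573, -0.918], [0.199, -0.357, -0.001], [0.504, -0.66, 0.263]]
top {'vfov': 55.20608725822778, 'cx': 272.5843300585246, 'cy': 209.88803603751802, 'cam_to_world': array([[-0.02609193,  0.99033658, -0.13620822,  0.33568484],
       [-0.99964403, -0.02508895,  0.0090753 , -0.04481635],
       [ 0.00557028,  0.1363965
[... 607 characters left out ...]
, 'joint_positions': array([1.31099896e+00, 2.41353228e-01, 3.88564221e-03, 1.33520255e+00,
       4.88157913e-05, 1.57081679e+00]), 'joint_velocities': array([ 2.81018281e-04, -1.33522707e-03,  2.66235226e-03, -1.45327892e-03,
        8.08636018e-05,  3.08069701e-04]), 'tau': array([-1.57946619e-03, -3.73138726e+01,  2.53009790e+01,  1.08971709e-02,
       -7.58587134e-05, -5.61912202e-06]), 'ee_pos': array([0.12829581, 0.48272372, 0.24950435]), 'orientation': array([-3.13971884e+00, -4.87773582e-05,  2.88177473e+00]), 'ft_force': array([-0.8836143 ,  0.39713472,  0.58463115]), 'torque': array([-0.01639761, -0.0131324 , -0.03439188]), 'gripper_force': 0.0, 'finger_gap': 0.08536658059150992}
```

View pics/top0.png

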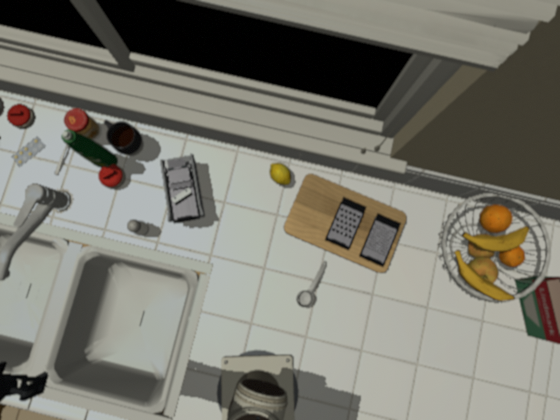

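View pics/scene0.png

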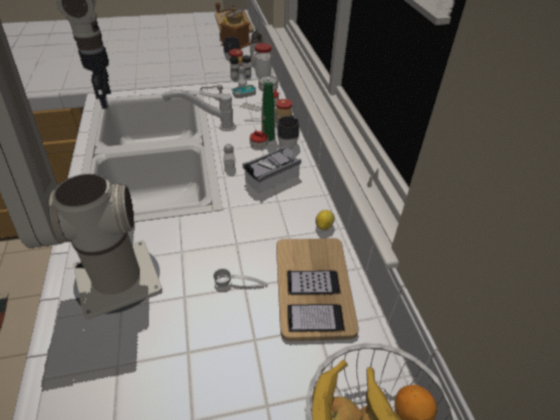

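The top view shows the grater box at about (183,188), mouth end near (188,215). The coarse plate (big teeth) is at (347,222), the fine plate at (380,240), and the left of the board, around (310,205), is empty. The lemon is at (281,173) and the shaker at (137,227). Next I'll zoom in.

Run:
```python
from h import *
c=cap('top')
a=cv2.cvtColor(c['pixels'],cv2.COLOR_RGB2BGR)
x=cv2.resize(a[145:235,145:225],None,fx=5,fy=5,interpolation=cv2.INTER_CUBIC)
y=cv2.resize(a[165:280,275:415],None,fx=2.857,fy=3.913/3.913*2.857,interpolation=cv2.INTER_CUBIC)
H=max(x.shape[0],y.shape[0]); pad=lambda i:cv2.copyMakeBorder(i,0,H-i.shape[0],0,0,cv2.BORDER_CONSTANT)
cv2.imwrite('pics/crop1.png',np.hstack([pad(x),pad(y)]))
P=pts(c)
# board by colour
hsv=cv2.cvtColor(c['pixels'],cv2.COLOR_RGB2HSV)
m=cv2.inRange(hsv,(8,60,60),(25,255,255)); m[:, :270]=0; m[:,415:]=0;m[:165]=0;m[280:]=0
m=cv2.morphologyEx(m,cv2.MORPH_CLOSE,np.ones((35,35)))
cs=max(cv2.findContours(m,0,2)[0],key=cv2.contourArea)
q=np.array([ray(c,u,v,.022)[:2] for u,v in cs[:,0]],np.float32)
print('board',cv2.minAreaRect(q), np.median(P[m>0][:,2]))
# dark things
g=c['pixels'].max(2)
mm=((g<60)&(m>0)).astype(np.uint8)
n,l,s,ce=cv2.connectedComponentsWithStats(mm)
for i in range(1,n):
    if s[i,4]>15: print(s[i],ce[i],np.median(P[l==i],0).round(3))
# box rim by depth height
Z=P[...,2]; print('box z', Z[165:225:6,160:206:5].round(3).tolist())
```

```text
board ((0.4700855016708374, -0.20958513021469116), (0.41108378767967224, 0.18448017537593842), 65.55998229980469) 0.02207405137917484
[341 198  24  16 155] [353.09677419 204.92903226] [ 0.496 -0.28   0.027]
[375 214  25  17 163] [387.47852761 221.26993865] [ 0.449 -0.374  0.027]
[326 237  24  12  74] [337.64864865 242.89189189] [ 0.39  -0.229  0.049]
[360 253  24  13  78] [371.76923077 259.43589744] [ 0.344 -0.318  0.048]
box z [[-0.001, 0.059, 0.076, 0.078, 0.079, 0.077, 0.075, 0.054, -0.002, -0.002], [-0.003, 0.078, 0.075, 0.072, 0.072, 0.076, 0.057, 0.067, 0.002, -0.002], [0.001, 0.068, 0.076, 0.072, 0.071, 0.072, 0.066, 0.074, -0.004, 0.0], [-0.001, 0.07, 0.071, 0.071, 0.068, 0.074, 0.076, 0.071, -0.003, 0.001], [0.002, 0.069, 0.067, 0.065, 0.067, 0.065, 0.067, 0.059, 0.009, -0.004], [0.003, 0.073, 0.069, 0.068, 0.066, 0.065, 0.068, 0.067, 0.058, -0.002], [-0.003, -0.001, 0.068, 0.069, 0.069, 0.065, 0.062, 0.064, 0.068, -0.0], [0.002, 0.001, 0.066, 0.068, 0.066, 0.067, 0.067, 0.068, 0.068, -0.003], [-0.003, -0.003, 0.069, 0.066, 0.067, 0.066, 0.066, 0.067, 0.065, 0.001], [-0.0, -0.001, 0.069, 0.066, 0.087, 0.086, 0.073, 0.002, -0.003, -0.001]]
```

View pics/crop1.png

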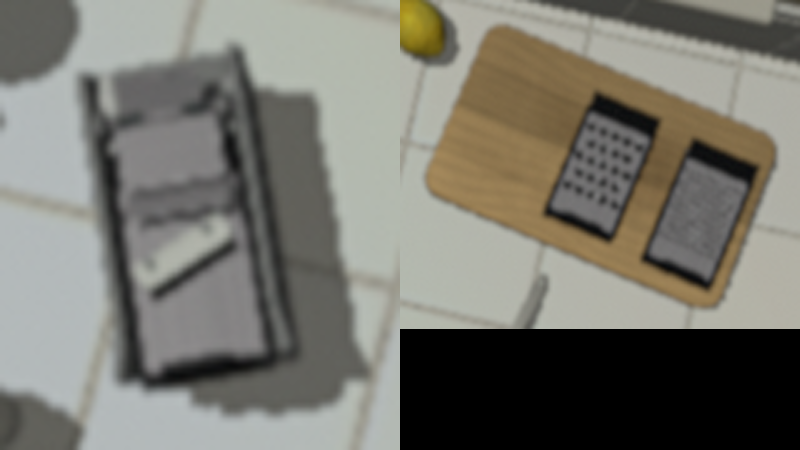

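The crops show the box mouth at the bottom, with the slicing tab as a dark bar near top-image (183,219), and the clip at the far end. The coarse plate sits in the middle place on the board, its tab (338,243) towards the robot. The fine plate is to its right, and the left third is empty. Next I'll measure the poses.

```bash
cat >> h.py <<'E'
def todo(p,Ydeg,st=None):
    """tool-axis shift (mm) and turn (deg) from the present pose to TCP p with tool yaw Ydeg"""
    st=st or manip.read_state(); Y=st['orientation'][2]; d=np.array(p)-st['ee_pos']
    X=np.array([np.cos(Y),np.sin(Y),0]); T=np.array([np.sin(Y),-np.cos(Y),0])
    t=(np.degrees(Y)-Ydeg+180)%360-180
    return np.round([d@X*1e3,d@T*1e3,-d[2]*1e3,t],1)
E
cat > meas.py <<'E'
from h import *
def rect(xy):
    r=cv2.minAreaRect(np.float32(xy)); b=cv2.boxPoints(r); e=b[1]-b[0],b[2]-b[1]
    L=max(e,key=np.linalg.norm); a=np.degrees(np.arctan2(L[1],L[0])); a=(a+90)%180-90
    return np.round(r[0],4),np.round(sorted(map(np.linalg.norm,e)),4),round(float(a),1)
def near(P,lo,hi,x0,x1,y0,y1): return (P[...,2]>lo)&(P[...,2]<hi)&(P[...,0]>x0)&(P[...,0]<x1)&(P[...,1]>y0)&(P[...,1]<y1)
E
python3 - <<'E'
from meas import *
for n in('top','scene'):
    c=cap(n);P=pts(c);g=c['pixels'].max(2).astype(int); hsv=cv2.cvtColor(c['pixels'],cv2.COLOR_RGB2HSV)
    print(n)
    m=near(P,.04,.095,.4,.68,.08,.3)
    n_,l,s,_=cv2.connectedComponentsWithStats(m.astype(np.uint8)); k=1+np.argmax(s[1:,4]); m=l==k
    q=P[m];print('box',s[k],rect(q[:,:2]))
    p=np.polyfit(q[:,0],q[:,1],1);print(' pca',np.degrees(np.arctan(p[0])))
    t=m&near(P,.081,.1,.4,.53,.05,.3);q=P[t];print(' stab',t.sum(),np.median(q,0).round(4),rect(q[:,:2]))
    m=near(P,.012,.06,.25,.6,-.46,.02)
    n_,l,s,_=cv2.connectedComponentsWithStats(m.astype(np.uint8)); k=1+np.argmax(s[1:,4]); m=l==k
    ct=max(cv2.findContours(m.astype(np.uint8),0,2)[0],key=cv2.contourArea)[:,0]
    print('board',s[k],rect([ray(c,u,v,.022)[:2] for u,v in ct]))
    pl=(hsv[...,1]<60)&m | (g<60)&m
    n_,l,s,_=cv2.connectedComponentsWithStats(pl.astype(np.uint8))
    for i in range(1,n_):
        if s[i,4]<250: continue
        w=l==i; f=w&(P[...,2]<.034); t=w&(P[...,2]>.042)
        print(' plate',s[i],rect(P[f][:,:2]),'tab',t.sum(),P[t].mean(0).round(4),rect(P[t][:,:2]))
        cc=max(cv2.findContours(w.astype(np.uint8),0,2)[0],key=cv2.contourArea)[:,0]
        print('   ray',rect([ray(c,u,v,.026)[:2] for u,v in cc]))
    for nm,r in(('lemon',(.5,.7,-.15,.05)),('salt',(.3,.5,.2,.4))):
        q=P[near(P,.02,.11,*r)];print(nm,len(q),np.median(q,0).round(3))
E
```

```text
top
box [ 160  153   45   70 2223] (array([0.5497, 0.1897]), array([0.0954, 0.1803], dtype=float32), 8.6)
 pca 6.406898436432007
 stab 65 [0.4642 0.1776 0.0909] (array([0.4656, 0.178 ]), array([0.0102, 0.0398], dtype=float32), -81.0)
board [ 284  173  123  100 7257] (array([ 0.4506, -0.2556]), array([0.1862, 0.309 ], dtype=float32), 65.3)
 plate [ 326  198   39   51 1132] (array([ 0.4473, -0.2573]), array([0.07  , 0.1293], dtype=float32), -25.1) tab 56 [ 0.3918 -0.2296  0.0506] (array([ 0.3918, -0.2296]), array([0.0099, 0.0393], dtype=float32), 67.2)
   ray (array([ 0.4467, -0.2572]), array([0.0696, 0.1288], dtype=float32), -25.2)
 plate [ 360  214   40   52 1152] (array([ 0.399 , -0.3491]), array([0.0692, 0.1304], dtype=float32), -26.0) tab 60 [ 0.3442 -0.3214  0.0504] (array([ 0.3444, -0.3215]), array([0.0102, 0.0376], dtype=float32), 64.2)
   ray (array([ 0.3988, -0.3491]), array([0.069 , 0.1291], dtype=float32), -26.0)
lemon 1102 [ 0.634 -0.077  0.047]
salt 428 [0.457 0.299 0.068]
scene
box [ 242  147   59   38 1234] (array([0.5463, 0.1909]), array([0.1017, 0.1797], dtype=float32
[... 201 characters left out ...]
ay([0.1853, 0.3131], dtype=float32), 65.3)
 plate [ 288  271   52   23 1129] (array([ 0.4475, -0.2589]), array([0.075 , 0.1279], dtype=float32), -26.7) tab 45 [ 0.3882 -0.2363  0.0491] (array([ 0.39  , -0.2337]), array([0.0078, 0.0374], dtype=float32), 62.6)
   ray (array([ 0.4459, -0.2588]), array([0.0697, 0.1287], dtype=float32), -26.4)
 plate [ 288  304   56   27 1401] (array([ 0.4002, -0.3484]), array([0.0781, 0.128 ], dtype=float32), -27.1) tab 52 [ 0.3416 -0.3252  0.0493] (array([ 0.3414, -0.3248]), array([0.0073, 0.0352], dtype=float32), 62.0)
   ray (array([ 0.3979, -0.35  ]), array([0.0715, 0.1288], dtype=float32), -26.5)
lemon 970 [ 0.642 -0.083  0.051]
salt 305 [0.449 0.298 0.062]
```

```bash
python3 -c "
from h import *
print(todo([.465,.177,.16],98.7))"
```

```text
[-403.9 -209.2   89.9   66.4]
```

```bash
python3 -m handwheel '[0.085,-52,-26,0,9,0.085,-104,-53,0,18,0.085,-156,-80,0,27,0.085,-208,-107,0,36,0.085,-260,-134,0,45]' 40; python3 -c "
from h import *
print(todo([.465,.177,.16],98.7))"
```

```text
clock: 0.88
ee_pos: [0.3622, 0.273, 0.2505]
orientation: [3.141, -0.0, 2.092]
ft_force: [0.1, 0.2, -0.5]
finger_gap: 0.0849
gripper_force: 0.0
[-134.4   41.5   90.5   21.1]
```

Those shifts should have been in metres. The per-row cap limited the move, and it went in the right direction. From here I'll type metres.

```bash
python3 -m handwheel '[0.06,-0.05,0.015,0.02,8,0.05,-0.1,0.03,0.06,16,0.04,-0.134,0.0415,0.09,21,0.04,-0.134,0.0415,0.09,21,0.04,-0.134,0.0415,0.09,21]' 40
python3 - <<'E'
from meas import *
print(todo([.465,.177,.09],98.7))
c=cap('scene');save(c,'s1.png',(200,110,340,215),5)
E
```

```text
clock: 1.5
ee_pos: [0.4639, 0.1795, 0.1605]
orientation: [-3.141, -0.0, 1.73]
ft_force: [-0.2, 0.2, 0.2]
finger_gap: 0.04
gripper_force: 0.0
[-2.7  0.7 70.5  0.4]
```

View pics/s1.png

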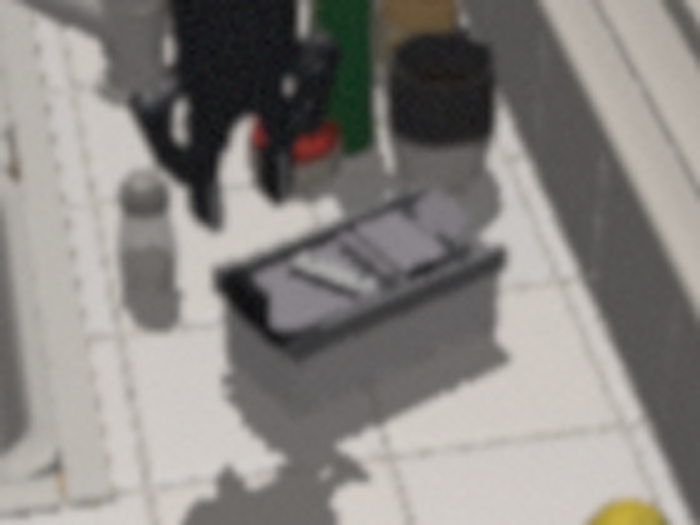

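The open fingers hang over the mouth end, with the tab at crop (250,295), between and below them. Now I'll descend and close.

```bash
python3 -m handwheel '[0.04,-0.0025,0.0005,0.04,0.4,0.04,-0.0025,0.0005,0.071,0.4,0.04,-0.0025,0.0005,0.071,0.4,0.004,-0.0025,0.0005,0.071,0.4,0.004,-0.0025,0.0005,0.071,0.4]' 40; python3 -m handwheel '[0.004,0,0,0,0,0.004,0,0,0,0,0.004,0,0,0,0,0.004,0,0,0,0,0.004,0,0,0,0]' 60;python3 -c "
from h import *
print(todo([.465,.177,.09],98.7))"
```

```text
clock: 2.17
ee_pos: [0.4661, 0.178, 0.0915]
orientation: [3.138, -0.001, 1.724]
ft_force: [0.6, 0.8, -0.4]
finger_gap: 0.0091
gripper_force: 39.9
clock: 2.8
ee_pos: [0.4662, 0.178, 0.0915]
orientation: [3.138, -0.002, 1.724]
ft_force: [-0.5, 1.3, 7.1]
finger_gap: 0.0081
gripper_force: 61.4
[-0.8 -1.3  1.5  0.1]
```

```bash
python3 -m handwheel '[0.004,0,-0.01,0,0,0.004,0,-0.03,0,0,0.004,0,-0.055,0,0,0.004,0,-0.08,0,0,0.004,0,-0.1,0,0]' 60; python3 -m handwheel '[0.004,0,0,-0.03,0,0.004,0,0,-0.08,0,0.004,0,0,-0.12,0,0.004,0,0,-0.12,0,0.004,0,0,-0.12,0]' 60;python3 - <<'E'
from meas import *
c=cap('scene');save(c,'s2.png',(120,60,400,270),2.5)
# target: board frame from two-view mean
b=np.radians(-25.0); o=np.array([.449,-.258]); R=np.array([[np.cos(b),-np.sin(b)],[np.sin(b),np.cos(b)]])
t=o+R@[0,.098]; tab=t-R[:,0]*.0605
print(t,tab,todo([*tab,.022+.029+.06],65.0))
E
```

```text
clock: 3.42
ee_pos: [0.3667, 0.162, 0.0906]
orientation: [3.137, -0.001, 1.723]
ft_force: [0.5, 0.8, 2.0]
finger_gap: 0.0085
gripper_force: 60.7
clock: 4.05
ee_pos: [0.3656, 0.1615, 0.209]
orientation: [-3.141, 0.0, 1.723]
ft_force: [0.1, -0.9, -0.5]
finger_gap: 0.009
gripper_force: 60.3
[ 0.49041659 -0.16918184] [ 0.43558497 -0.14361343] [-312.1   23.4   97.4   33.7]
```

View pics/s2.png

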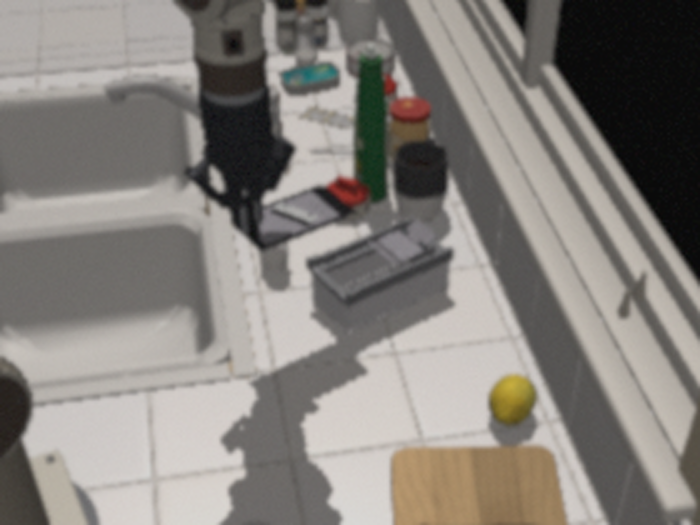

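The slicing plate is out, level in the gripper at crop (300,212), and the box bed is empty at (380,270). I'll carry it to the left third of the board.

```bash
python3 -m handwheel '[0.004,-0.05,0.004,0,6,0.004,-0.1,0.008,0,12,0.004,-0.155,0.012,0,18,0.004,-0.21,0.016,0,24,0.004,-0.26,0.02,0,30]' 60; python3 -c "
from h import *
print(todo([.4356,-.1436,.065],65.0))"
```

```text
clock: 4.72
ee_pos: [0.4243, -0.0939, 0.2077]
orientation: [-3.138, 0.0, 1.195]
ft_force: [1.0, 0.9, 0.2]
finger_gap: 0.0085
gripper_force: 60.3
[-42.1  28.7 142.7   3.5]
```

```bash
python3 -m handwheel '[0.004,-0.03,0.02,0.03,3.5,0.004,-0.042,0.0287,0.07,3.5,0.004,-0.042,0.0287,0.11,3.5,0.004,-0.042,0.0287,0.14,3.5,0.004,-0.042,0.0287,0.14,3.5]' 60
python3 - <<'E'
from meas import *
print(todo([.4356,-.1436,.052],65.0))
c=cap('scene');P=pts(c)
save(c,'s3.png',(240,200,380,350),4)
E
```

```text
clock: 5.35
ee_pos: [0.4331, -0.1407, 0.0659]
orientation: [-3.132, 0.001, 1.138]
ft_force: [-0.4, 0.3, -0.2]
finger_gap: 0.0087
gripper_force: 60.2
[-1.6  3.5 13.9  0.2]
```

View pics/s3.png

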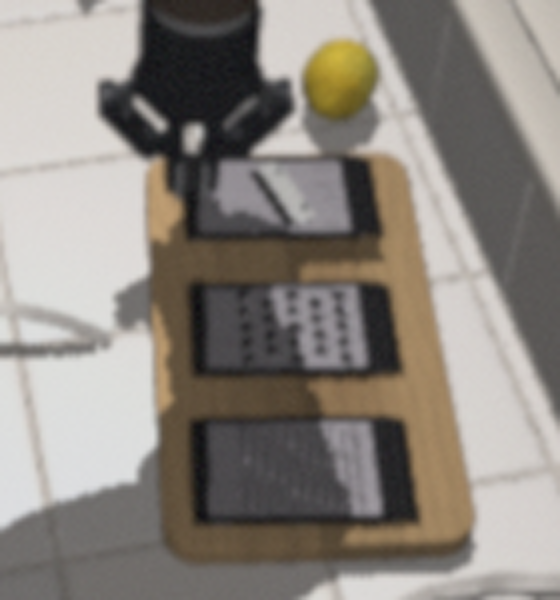

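The slicing plate hovers over the left third of the board, clear of the coarse plate in the middle of the picture. I'll set it down and let go.

```bash
python3 -m handwheel '[0.004,0,0,0.006,0,0.004,0,0,0.012,0,0.004,0,0,0.015,0,0.004,0,0,0.015,0,0.004,0,0,0.015,0]' 60
```

```text
clock: 6.02
ee_pos: [0.4369, -0.1418, 0.0545]
orientation: [3.141, -0.0, 1.138]
ft_force: [0.4, -0.4, -0.2]
finger_gap: 0.0085
gripper_force: 60.3
```

```bash
python3 -m handwheel '[0.004,0,0,0.002,0,0.004,0,0,0.002,0,0.004,0,0,0.002,0,0.03,0,0,0.002,0,0.03,0,0,0.002,0]' 60; python3 -m handwheel '[0.03,0,0,0,0,0.03,0,0,-0.03,0,0.03,0,0,-0.07,0,0.03,0,0,-0.09,0,0.03,0,0,-0.09,0]' 60
python3 - <<'E'
from meas import *
a=65+0
for n in('top','scene'):
    c=cap(n);P=pts(c);g=c['pixels'].max(2).astype(int); hsv=cv2.cvtColor(c['pixels'],cv2.COLOR_RGB2HSV)
    m=near(P,.015,.06,.3,.6,-.46,-.05)&((hsv[...,1]<60)|(g<60))
    n_,l,s,_=cv2.connectedComponentsWithStats(m.astype(np.uint8))
    for i in range(1,n_):
        if s[i,4]<200: continue
        q=P[l==i];t=q[q[:,2]>.042];f=q[q[:,2]<.034];print(n,s[i],rect(f[:,:2]),f[:,2].mean(),'tab',len(t),t.mean(0),rect(t[:,:2]))
E
```

```text
clock: 6.65
ee_pos: [0.4369, -0.1418, 0.0524]
orientation: [3.141, -0.0, 1.138]
ft_force: [-1.0, 0.6, -0.4]
finger_gap: 0.0299
gripper_force: 0.0
clock: 7.28
ee_pos: [0.4381, -0.1422, 0.1439]
orientation: [3.137, -0.0, 1.138]
ft_force: [-0.3, 1.1, -0.8]
finger_gap: 0.0297
gripper_force: 0.0
top [347 167  73  19 320] (array([ 0.5761, -0.3653]), array([0.0045, 0.1946], dtype=float32), 75.1) 0.02462866504727683 tab 132 [ 0.57479433 -0.36746357  0.05100467] (array([ 0.5761, -0.3651]), array([0.0041, 0.1968], dtype=float32), 75.2)
top [ 359  214   41   53 1232] (array([ 0.3978, -0.3487]), array([0.0763, 0.1311], dtype=float32), -25.8) 0.026032161747883087 tab 61 [ 0.34430988 -0.32098653  0.05034306] (array([ 0.3448, -0.3217]), array([0.0106, 0.0396], dtype=float32), 64.8)
scene [288 242  48  21 916] (array([ 0.4938, -0.1659]), array([0.0819, 0.128 ], dtype=float32), -25.8) 0.02472978906295007 tab 30 [ 0.43322825 -0.14990526  0.0492436 ] (array([ 0.4346, -0.1476]), array([0.0056, 0.0317], dtype=float32), 61.9)
scene [363 254  34  76 542] (array([ 0.5744, -0.3613]), array([0.0044, 0.2034], dtype=float32), 75.2) 0.024660512289885857 tab 220 [ 0.57248401 -0.36889507  0.05104623] (array([ 0.5748, -0.3613]), array([0.0051, 0.2035], dtype=float32), 75.4)
scene [ 287  271   53   23 1141] (array([ 0.4456, -0.2588]), array([0.0748, 0.1303], dtype=float32), -25.8) 0.024858475222621815 tab 52 [ 0.38816944 -0.23405691  0.04928146] (array([ 0.3892, -0.2329]), array([0.01  , 0.0354], dtype=float32), 63.2)
scene [ 288  304   56   27 1418] (array([ 0.3991, -0.3488]), array([0.0798, 0.13  ], dtype=float32), -28.4) 0.024657963696414143 tab 62 [ 0.34101748 -0.32539987  0.04913088] (array([ 0.3417, -0.3241]), array([0.0072, 0.0398], dtype=float32), 62.0)
```

```bash
python3 -c "
from h import *
print(todo([.392,-.2304,.10],64.5))"
```

```text
[-99.2  -3.1  41.7   0.7]
```

```bash
python3 -m handwheel '[0.04,-0.04,-0.001,0,0.7,0.04,-0.08,-0.003,0.02,0.7,0.04,-0.099,-0.003,0.04,0.7,0.04,-0.099,-0.003,0.04,0.7,0.04,-0.099,-0.003,0.04,0.7]' 60;python3 - <<'E'
from meas import *
print(todo([.392,-.2304,.052],64.5))
E
```

```text
clock: 8.0
ee_pos: [0.3923, -0.2298, 0.1018]
orientation: [-3.14, -0.0, 1.126]
ft_force: [1.2, -0.8, 0.0]
finger_gap: 0.0399
gripper_force: 0.0
[-0.7 -0.1 49.8  0. ]
```

```bash
python3 -m handwheel '[0.04,-0.001,0,0.03,0,0.04,-0.001,0,0.05,0,0.04,-0.001,0,0.05,0,0.04,-0.001,0,0.05,0,0.004,-0.001,0,0.05,0]' 40; python3 -m handwheel '[0.004,0,0,0,0,0.004,0,0,0,0,0.004,0,0,0,0,0.004,0,0,0,0,0.004,0,0,0,0]' 90;python3 -m handwheel '[0.004,0,0,-0.01,0,0.004,0,0,-0.05,0,0.004,0,0,-0.1,0,0.004,0,0,-0.14,0,0.004,0,0,-0.14,0]' 90;python3 - <<'E'
from meas import *
b=np.radians(8.8); d=np.array([np.cos(b),np.sin(b)])
p=np.array([.4662,.178])-d*.1
print(p,todo([*p,.19],98.8))
E
```

```text
clock: 8.62
ee_pos: [0.3931, -0.2315, 0.0534]
orientation: [3.139, 0.0, 1.127]
ft_force: [0.5, 0.5, -0.7]
finger_gap: 0.0231
gripper_force: 0.0
clock: 9.25
ee_pos: [0.3928, -0.2315, 0.0535]
orientation: [3.14, -0.0, 1.126]
ft_force: [-0.6, 1.5, 4.5]
finger_gap: 0.0077
gripper_force: 88.9
clock: 9.88
ee_pos: [0.3943, -0.2326, 0.1965]
orientation: [3.133, 0.001, 1.126]
ft_force: [0.3, -0.5, -1.2]
finger_gap: 0.008
gripper_force: 88.3
[0.36737716 0.16270142] [ 345.2 -194.4    6.5  -34.3]
```

```bash
python3 -m handwheel '[0.004,0.045,-0.026,0,-4,0.004,0.09,-0.051,0,-9,0.004,0.14,-0.079,0,-14,0.004,0.19,-0.107,0,-19,0.004,0.24,-0.135,0,-24]' 90;python3 - <<'E'
from meas import *
print(todo([.3674,.1627,.16],98.8))
E
```

```text
clock: 10.5
ee_pos: [0.3724, 0.045, 0.1917]
orientation: [-3.141, 0.0, 1.547]
ft_force: [2.0, 0.0, -1.0]
finger_gap: 0.0077
gripper_force: 88.3
[117.6  -7.8  31.7 -10.2]
```

```bash
python3 -m handwheel '[0.004,0.04,-0.003,0,-4,0.004,0.08,-0.006,0.015,-8,0.004,0.117,-0.008,0.03,-10,0.004,0.117,-0.008,0.03,-10,0.004,0.117,-0.008,0.03,-10]' 90;cat > chk.py <<'E'
from meas import *
import sys
print(todo([.4662,.178,.0935],98.8))
c=cap('top');P=pts(c)
zl=float(sys.argv[1]); x0=float(sys.argv[2])
b=np.radians(8.8); d=np.array([np.cos(b),np.sin(b)]); n=np.array([-d[1],d[0]]); h=np.array([.5255,.187])
Q=np.stack([(P[...,:2]-h)@d,(P[...,:2]-h)@n,P[...,2]],-1)
m=(abs(Q[...,1])<.06)&(Q[...,0]>x0)&(Q[...,0]<.12)&(P[...,2]>zl)
save(c,'t%s.png'%sys.argv[3],(130,140,230,260),5)
for a in np.arange(x0,.12,.01):
    w=m&(Q[...,0]>=a)&(Q[...,0]<a+.01)
    if w.sum(): print(round(a,3),w.sum(),Q[w][:,1].min().round(4),Q[w][:,1].max().round(4),np.median(Q[w][:,2]).round(4))
E
python3 chk.py .1 -.13 1
```

```text
clock: 11.12
ee_pos: [0.3679, 0.1601, 0.1618]
orientation: [-3.14, 0.001, 1.719]
ft_force: [-0.2, 0.6, 0.7]
finger_gap: 0.0077
gripper_force: 88.3
[ 3.1 99.9 68.3 -0.3]
-0.13 427 -0.043 0.0468 0.5692
-0.12 269 -0.0403 0.0093 0.4711
-0.11 137 -0.0378 0.0105 0.2337
-0.1 75 -0.0381 0.0312 0.1347
-0.09 82 -0.0386 0.0322 0.1339
-0.08 113 -0.0377 0.0337 0.1339
-0.07 116 -0.038 0.033 0.1343
-0.06 117 -0.0385 0.034 0.1342
-0.05 110 -0.0385 0.0313 0.136
-0.04 84 -0.0357 0.0312 0.1325
```

View pics/t1.png

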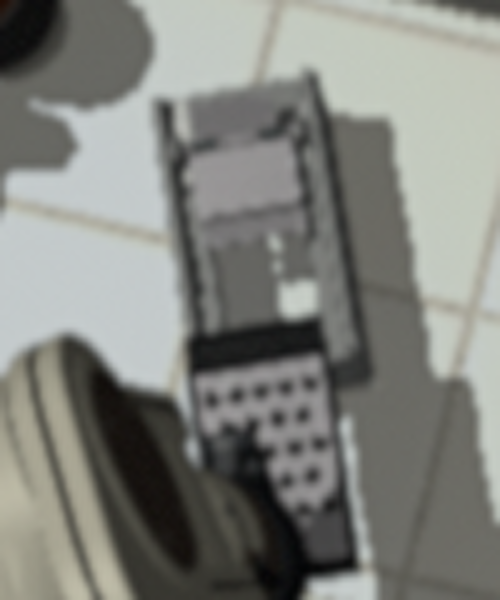

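The coarse plate is held level in line with the box, with its edge at crop (255,345) just short of the empty bed. Next I'll check the box centre line in the same frame.

```bash
python3 chk.py .05 -.03 2 | awk '$1>-0.02'
```

```text
[ 3.5 99.5 68.6 -0.3]
-0.01 61 -0.0456 0.0464 0.0639
0.0 54 -0.0451 0.0445 0.0635
0.01 59 -0.0454 0.0456 0.0636
0.02 96 -0.0447 0.045 0.0712
0.03 115 -0.0449 0.0457 0.0701
0.04 128 -0.0452 0.0446 0.0709
0.05 122 -0.0443 0.0448 0.072
0.06 128 -0.0449 0.0455 0.0708
0.07 138 -0.045 0.0447 0.0722
0.08 120 -0.0446 0.0463 0.0753
0.09 125 -0.0452 0.045 0.0775
0.1 82 -0.0439 0.0463 0.0643
0.11 41 -0.044 0.0443 0.0624
```

```bash
python3 -m handwheel '[0.004,0.003,0,0.015,-0.3,0.004,0.003,0,0.03,-0.3,0.004,0.003,0,0.045,-0.3,0.004,0.003,0,0.058,-0.3,0.004,0.003,0,0.065,-0.3]' 90;python3 -m handwheel '[0.004,0,0,0.001,0,0.004,0,0,0.001,0,0.004,0,0,0.002,0,0.004,0,0,0.002,0,0.004,0,0,0.002,0]' 90; python3 chk.py .05 -.09 3
```

```text
clock: 11.85
ee_pos: [0.3681, 0.1629, 0.0968]
orientation: [-3.141, 0.0, 1.723]
ft_force: [0.9, -0.0, -0.6]
finger_gap: 0.0078
gripper_force: 88.3
clock: 12.48
ee_pos: [0.3682, 0.1637, 0.0954]
orientation: [3.141, -0.0, 1.725]
ft_force: [-0.5, -0.4, -0.6]
finger_gap: 0.0076
gripper_force: 88.3
[-0.9 99.1  1.9  0. ]
-0.09 74 -0.0346 0.0319 0.0676
-0.08 95 -0.0338 0.0347 0.0676
-0.07 97 -0.0342 0.0364 0.068
-0.06 140 -0.0483 0.0472 0.0677
-0.05 135 -0.0472 0.0459 0.0697
-0.04 117 -0.0454 0.0441 0.0668
-0.03 58 -0.0454 0.0454 0.0636
-0.02 56 -0.0451 0.0447 0.0628
-0.01 61 -0.0454 0.0455 0.0637
-0.0 55 -0.045 0.0436 0.0631
0.01 58 -0.0449 0.0451 0.0629
0.02 92 -0.0456 0.0459 0.0711
0.03 122 -0.0454 0.0454 0.0698
0.04 126 -0.0453 0.046 0.0714
0.05 121 -0.0448 0.0456 0.0716
0.06 128 -0.0449 0.0463 0.0715
0.07 133 -0.0447 0.0447 0.0724
0.08 120 -0.0445 0.0446 0.0747
0.09 132 -0.0448 0.0453 0.0772
0.1 81 -0.0443 0.0453 0.0637
0.11 42 -0.0441 0.0438 0.0623
```

```bash
python3 -m handwheel '[0.004,0,0.005,0.001,0,0.004,0,0.017,0.0015,0,0.004,0,0.03,0.0015,0,0.004,0,0.042,0.0015,0,0.004,0,0.05,0.0015,0]' 90;python3 -m handwheel '[0.004,0,0,0,0,0.004,0,0,0,0,0.004,0,0,0,0,0.004,0,0,0,0,0.004,0,0,0,0]' 90; python3 -c "
from h import *
print(todo([.4662,.178,.0935],98.8))"
```

```text
clock: 13.15
ee_pos: [0.4187, 0.1715, 0.0938]
orientation: [3.141, -0.0, 1.724]
ft_force: [-1.3, -0.1, 0.9]
finger_gap: 0.008
gripper_force: 88.7
clock: 13.78
ee_pos: [0.4172, 0.1712, 0.0939]
orientation: [-3.141, 0.0, 1.725]
ft_force: [-0.4, -0.2, 1.4]
finger_gap: 0.0077
gripper_force: 88.5
[-0.8 49.4  0.4  0. ]
```

```bash
python3 -m handwheel '[0.004,0,0.008,0,0,0.004,0,0.016,0,0,0.004,0,0.024,0,0,0.004,0,0.032,0,0,0.004,0,0.04,0,0]' 90;python3 -m handwheel '[0.004,0,0.003,0,0,0.004,0,0.006,0,0,0.004,0,0.009,0,0,0.004,0,0.01,0,0,0.004,0,0.01,0,0]' 90; python3 chk.py .05 -.07 4
```

```text
clock: 14.4
ee_pos: [0.4515, 0.1764, 0.0938]
orientation: [-3.129, -0.0, 1.725]
ft_force: [-19.1, -3.4, 20.1]
finger_gap: 0.0077
gripper_force: 91.4
clock: 15.02
ee_pos: [0.4651, 0.1786, 0.0938]
orientation: [-3.137, -0.0, 1.725]
ft_force: [-8.3, -1.2, 8.9]
finger_gap: 0.0076
gripper_force: 89.7
[-0.8  1.   0.3  0. ]
-0.07 449 -0.0492 0.0452 0.5277
-0.06 509 -0.049 0.046 0.5209
-0.05 457 -0.0471 0.0474 0.5186
-0.04 370 -0.0456 0.0505 0.5127
-0.03 264 -0.0453 0.0462 0.5017
-0.02 139 -0.0456 -0.0031 0.3838
-0.01 93 -0.0453 0.003 0.0682
0.0 71 -0.0444 0.0036 0.0661
0.01 70 -0.0453 0.0049 0.0665
0.02 104 -0.045 0.0283 0.0686
0.03 101 -0.0453 0.0314 0.0719
0.04 111 -0.0446 0.0336 0.0731
0.05 101 -0.0447 0.0313 0.0735
0.06 105 -0.0452 0.0336 0.0727
0.07 116 -0.0447 0.0383 0.073
0.08 121 -0.0447 0.0458 0.0745
0.09 127 -0.0447 0.0447 0.0766
0.1 84 -0.0441 0.0459 0.0634
0.11 42 -0.0436 0.0442 0.0617
```

View pics/t4.png

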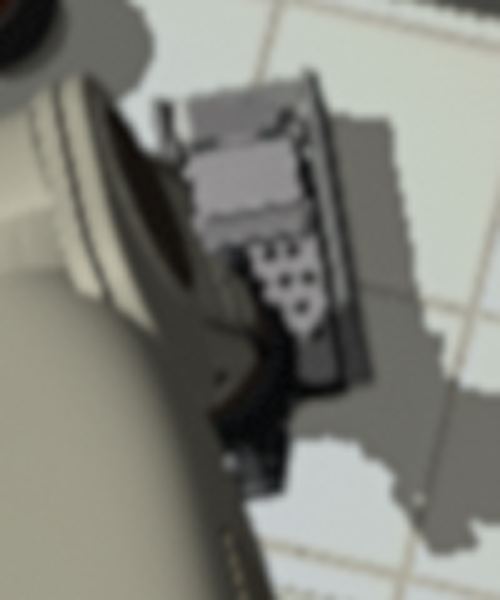

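The plate is nearly in; its teeth reach the clip at crop (275,240). I'll push on to the stop while watching the force.

```bash
python3 -m handwheel '[0.004,0,0.001,0,0,0.004,0,0.002,0,0,0.004,0,0.003,0,0,0.004,0,0.004,0,0,0.004,0,0.004,0,0]' 90; python3 -c "
from h import *
print(todo([.4662,.178,.0935],98.8))"
```

```text
clock: 15.7
ee_pos: [0.4671, 0.1789, 0.0938]
orientation: [-3.134, -0.0, 1.725]
ft_force: [-13.5, -2.5, 13.5]
finger_gap: 0.0075
gripper_force: 90.4
[-0.7 -1.1  0.3  0. ]
```

```bash
python3 -m handwheel '[0.004,0,0.001,0,0,0.004,0,0.002,0,0,0.004,0,0.003,0,0,0.004,0,0.003,0,0,0.004,0,0.003,0,0]' 90; python3 -c "
from h import *
print(todo([.4662,.178,.0935],98.8))"
```

```text
clock: 16.32
ee_pos: [0.4674, 0.1789, 0.0938]
orientation: [-3.128, -0.0, 1.726]
ft_force: [-19.4, -2.5, 19.9]
finger_gap: 0.0077
gripper_force: 91.3
[-0.7 -1.3  0.3  0.1]
```

It's firmly against the stop: 0.3 mm of motion for 6 N. I'll relax, release and retreat.

```bash
python3 -m handwheel '[0.004,0,-0.003,0,0,0.004,0,-0.006,0,0,0.004,0,-0.006,0,0,0.022,0,-0.006,0,0,0.022,0,-0.006,0,0]' 90; python3 -m handwheel '[0.025,0,0,0,0,0.025,0,0,-0.02,0,0.025,0,0,-0.06,0,0.025,0,0,-0.11,0,0.025,0,0,-0.15,0]' 60; python3 -m handwheel '[0.025,0,-0.05,0,0,0.025,0,-0.1,0,0,0.025,0,-0.15,0,0,0.025,0,-0.15,0,0,0.025,0,-0.15,0,0]' 60; python3 chk.py .05 -.07 5
python3 - <<'E'
from meas import *
for n in('top','scene'):
    c=cap(n);P=pts(c)
    t=near(P,.081,.1,.4,.53,.05,.3);print(n,t.sum(),np.median(P[t],0),rect(P[t][:,:2]))
E
```

```text
clock: 16.95
ee_pos: [0.4689, 0.1793, 0.0937]
orientation: [3.14, -0.0, 1.724]
ft_force: [0.5, -0.6, 0.7]
finger_gap: 0.0216
gripper_force: 0.0
clock: 17.58
ee_pos: [0.4685, 0.1792, 0.2458]
orientation: [3.14, -0.0, 1.725]
ft_force: [1.1, -0.7, -0.0]
finger_gap: 0.0247
gripper_force: 0.0
clock: 18.2
ee_pos: [0.3206, 0.1565, 0.2443]
orientation: [3.139, -0.001, 1.725]
ft_force: [0.7, 1.7, 0.6]
finger_gap: 0.0247
gripper_force: 0.0
[ -1.1 147.2 150.8   0. ]
-0.07 66 -0.035 0.0354 0.0806
-0.06 115 -0.0483 0.0468 0.0685
-0.05 132 -0.0476 0.0456 0.0662
-0.04 130 -0.0457 0.0445 0.0666
-0.03 127 -0.0459 0.0446 0.067
-0.02 126 -0.0454 0.0443 0.0665
-0.01 128 -0.0452 0.0458 0.0667
0.0 123 -0.0449 0.044 0.0667
0.01 128 -0.0456 0.0456 0.0661
0.02 141 -0.0453 0.0451 0.068
0.03 116 -0.0449 0.0447 0.0712
0.04 131 -0.0453 0.0453 0.0728
0.05 119 -0.0444 0.0443 0.0725
0.06 122 -0.0449 0.0457 0.0723
0.07 137 -0.0448 0.045 0.0724
0.08 118 -0.0447 0.0456 0.0752
0.09 125 -0.0447 0.0443 0.0783
0.1 87 -0.0439 0.0462 0.0631
0.11 41 -0.0442 0.0448 0.062
top 64 [0.46605868 0.17784057 0.09087288] (array([0.4667, 0.1793]), array([0.0103, 0.0403], dtype=float32), -80.8)
scene 39 [0.46336888 0.17481503 0.08923369] (array([0.4576, 0.227 ]), array([0.0089, 0.1449], dtype=float32), -82.8)
```

View pics/t5.png

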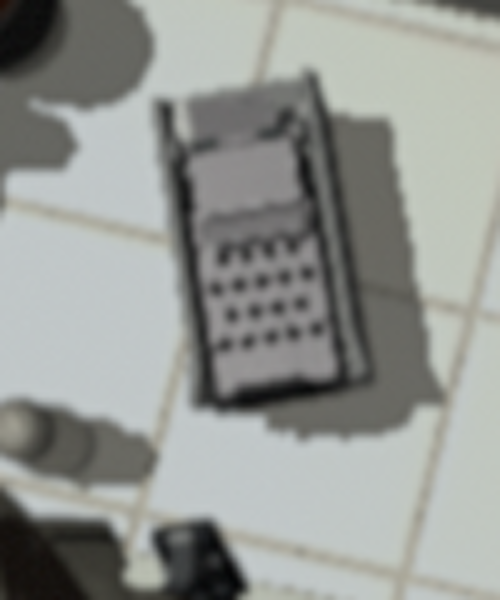

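The coarse plate lies square and flat, and its tab is 1 mm past where the slicing tab stood, as expected at the stop. The clip is down behind the crest and the gripper is clear, so I'm handing in.

```bash
python3 -c "
from cell import ticket
print(ticket.close_job())"
```

```text
the job is handed in; nothing more can be done
None
```

The job is handed in, with no verdict shown: the coarse plate is against the end stop under the clip, the slicing plate lies flat on the left third of the chopping board, and I never touched the fine plate, salt shaker or lemon.

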